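Swing the wet panel stack over the dryer with the tilt tiller

TASK

The edges of the panels on the swing boom are still wet, so do not touch the boom or the panels: move the tiller, which leans the boom's post so that the boom swings by its own weight. Swing the stack round until it is centred over the warm-air dryer and bring it to rest there without letting the boom run into its rubber buffers at either end, then let go of the tiller and leave everything still. Leave the jar, cup and block alone.

Things in the scene. Friction and masses are not known exactly. Their poses are not given: they have to be found in the camera images.
- base: Fixed dark steel foot plate of the boom, 200 x 150 x 20 mm. Origin on the table under the post (the swing axis). Its x axis points away from the tiller, z up. Boom angle: yaw of the boom relative to the base, 0 along the base's x, positive counter-clockwise from above. Rubber buffers stop the boom at +1.3 and -1.3 rad; it must stay within +-1.25.
- boom: Heavy boom: hub, aluminium arm and, clamped with its centre 220 mm from the swing axis, a stack of four 150 mm square wooden panels with wet black edges; 108 to 230 mm above the table. Origin on the swing axis, x axis along the arm to the stack. About 2.0 kg (0.8 to 1.4 times), centre of mass 170 mm and radius of gyration 196 mm from the axis; dry friction about 0.007 N m, hardly any damping.
- dryer: Low white warm-air dryer, 190 x 190 x 50 mm with a dark slatted grille on top, fixed, on a flat bracket that runs to the boom's foot. Origin on the table at the swing axis (same spot as the base's); its x axis points to the dryer's centre, 220 mm out, so the stack is centred over it when the boom's yaw equals the dryer's yaw.
- tiller (a joint): Angle (rad) of the steel tiller on the robot's side of the foot; 0 at the start, post plumb; range +-0.7. Positive: clockwise from above, grip moving to the base's +y. The post leans sideways 0.045 x this angle, to the grip's side, and the boom accelerates to that side at about 2.0 rad/s2 per rad x cos(boom angle), less friction. Stays where left (about 5 N to move).
- grip (a point): Centre of the tiller's upright round black grip, 32 mm diameter, spanning 48 to 113 mm above the table, this point at 90 mm; free to be pinched from above.
- tiller_pivot (a point): Point on the tiller's upright turning axis, at 90 mm height; the grip circles it at 100 mm radius and lies on the base's -x side of it at tiller 0. While the tiller is within about 0.03 rad of 0, friction keeps a resting boom at rest.
- paint_jar: Closed jar, 64 mm across, 85 mm high, a bystander; origin at its underside.
- pen_cup: White cup, 72 mm across, 95 mm high, a bystander; origin at its underside.
- spacer_block: Dark wooden block 90 x 60 x 35 mm, a bystander; origin at its underside.

How it is judged:
On the way:
1. the stack stands still, centred over the dryer (angle between the x axis of boom and the x axis of dryer, either way round below 0.11 rad and angular speed of boom below 0.06 rad/s), for 1 s.
At the end, for the whole second after the job is handed in: The boom rests within 0.11 rad of the dryer's direction (stack centred over it to about 25 mm), turning slower than 0.06 rad/s, with the tiller let go (all of step 1); the robot touches nothing.
It fails at once if the boom runs into a buffer (beyond 1.27 rad either way) (angle between the x axis of boom and the x axis of base, either way round above 1.27 rad).
It fails at once if the robot touches the boom or the wet panels (contact force between any of the arm, the fingers and boom above 0.5 N).
It fails at once if a bystander is disturbed (distance of any of paint_jar, pen_cup, spacer_block from where it was at the start of the episode above 0.03 m).
It also fails if it takes over 51 s, if anything falls off the work surface, if the arm or the gripper's body presses on something with over 40 N, if the wrist force passes 120 N, or if a joint passes its speed limit or range.

ROBOT

A 6-joint arm with a two-finger parallel gripper is mounted at the origin on the work surface. World frame = base frame: x ahead of the robot, y to its left, z up, the work surface at z = 0. Lengths are in m, angles in rad, forces in N, time in s.
With the tool pointing down it reaches from about 0.325 to 0.85 m from the base axis. Payload 15.5 kg.
Tool frame: the origin (TCP) lies on the centre line of the jaws, within the pads' length; the fingertips stand 8 mm ahead of it and the grasp point (between the pads) lies 11 mm behind it (r.finger_overhang is the distance from the TCP to the fingertips, in m); z points along the fingers, x is the direction in which the jaws open and shut, and the axes are right-handed (so a half turn about z gives the same grasp; the last joint's range is limited). The gripper opens to 91 mm and grips with 3 to 60 N. Pads are 32 mm wide; open, the fingers measure 118 mm over their backs; the gripper's body (76 mm by 178 mm) begins 60 mm behind the grasp point.
Start: joints at [-1.437, 0.494, 1.345, -0, 1.302, -0.096], TCP at [0.142, -0.609, 0.193] pointing down, gripper open.
Joint ranges: [-2.91, 2.91], [-0.82, 2.16], [0.22, 2.67], [-1.22, 4.37], [0.12, 2.79], [-3.08, 3.08]. Speed limits (rad/s): [1.89, 1.89, 2.57, 3.01, 3.01, 3.01].

INTERFACE

Orientations are given as a unit quaternion [x, y, z, w].
In Python, from rig import r gives the robot as it stands. The module is installed in compiled form; this text tells all that it offers.
- The arm moves only by the tool jog_arm, never from a script. Its argument "targets" is a list of rows, each an object of numbers: "ax", "ay", "az": the turn, a rotation vector about the tool's x, y, z in degrees; "dx", "dy", "dz": the shift along the tool's x, y, z in m; "grip": the opening, from -1 (shut) to 1 (fully open). A call has 1 to 5 rows; each row shifts and turns the pose as measured when the row begins, along the tool's axes as they then stand; what a row does not reach is not made up. A row lasts 1/12 s, in which the tool goes at most 41.7 mm and 7.16 degrees, less where a joint would pass 70% of its speed; a pose out of reach is approached as far as the arm can. A call is refused whole if a number of a shift passes 0.0417 or a number of a turn 7.16, either way. A call with a gripper value outside its range is refused whole. The fingers move at their own pace and stop on an object; the grip force is fixed at half the most. Time passes only in rows, so rows that do not move let the fingers close. It gives the time, the measured TCP pose, the force and the opening at its end, in the units of the state.
- r.read_state(): the state, without advancing time (a new reading comes with each control period).
- r.snapshot(name): name is "scene" or "top"; returns a dict with "image" (384x512x3 uint8, red, green, blue), "K" (3x3 intrinsics, pixels), "R" (3x3) and "t" (3): a world point X has camera coordinates R X + t. Camera axes: x right, y down, z forward; pixel columns grow to the right and rows downward; lengths in m; the calibration is good to about 2 mm. A picture is of the moment at which its call begins. There is no depth.
- r.job_done(): hands the job in, once; it reports no verdict.
The state is a dict: "t": time; "qpos": joint angles; "qd": joint speeds; "effort": joint torques, N m; "ee_pos": TCP position; "orientation": TCP orientation; "force": force on the tool from outside, world axes, zero at the start; "torque": the same for the moment, N m; "finger_gap": opening from 0.0 (shut) to 1.0 (fully open).
Only numpy, scipy, OpenCV 4.12 (cv2) and the standard library are available. Lean on these libraries where they do the work, as an engineer would, in place of code of your own. Each camera call takes 0.05 s, during which the arm holds its last target. There are 200 camera calls.

## Working session

There is one attempt and no reset: what is moved stays moved. The work goes in short steps, Python scripts to look and compute and a tool call to move; the robot and the scene stay as the last step left them, time stands still between calls to the robot, and variables do not carry over. Pictures are saved under pics/ and viewed, about 8 in all and at most 12, crops included, and the job is handed in when it is done.

Besides the shell and the picture viewer there is one more tool, called after ">>>" as a command line: name --argument value ..., lists and objects as JSON in quotes. jog_arm: Moves the arm, as the interface text tells. Its arguments: {"type":"object","properties":{"targets":{"type":"array"}},"required":["targets"]}

```bash
mkdir -p pics; python3 - <<'E'
from rig import r
import cv2,numpy as np
print(r.read_state())
a=[]
for n in("scene","top"):
    s=r.snapshot(n); cv2.imwrite(f"pics/{n}0.png",s["image"][:,:,::-1]); np.savez(f"{n}0.npz",**s); print(n,s["K"],s["R"],s["t"])
E
```

```text
{'t': 0.0, 'qpos': array([-1.43651534e+00,  4.94184273e-01,  1.34612296e+00, -2.97025236e-05,
        1.30252244e+00, -9.55256260e-02]), 'qd': array([ 0.00080833, -0.00108983, -0.00026316, -0.00016046, -0.00186262,
        0.00152137]), 'effort': array([ 2.76767103e-03, -8.78805184e+01, -3.81851578e+01,  7.07205408e-02,
        5.29256032e-02, -1.25523693e-04]), 'ee_pos': array([ 0.14228996, -0.6081647 ,  0.19204038]), 'orientation': array([ 7.83516574e-01, -6.21370578e-01, -4.55673283e-04, -4.18480158e-04]), 'force': array([0.38183717, 0.48130179, 0.1517662 ]), 'torque': array([-0.03416403, -0.02946271,  0.06758771]), 'finger_gap': 1.0014706165271088}
scene [[381.53610766   0.         257.59334291]
 [  0.         381.53610766 195.65563225]
 [  0.           0.           1.        ]] [[-0.54397019  0.83909013 -0.00491888]
 [ 0.66279826  0.426073   -0.61575991]
 [-0.51458226 -0.33821526 -0.78791849]] [ 0.25515448 -0.24387433  1.33200673]
top [[412.69867099   0.         254.44713109]
 [  0.         412.69867099 191.08386043]
 [  0.           0.           1.        ]] [[ 0.01731974 -0.99981136  0.00879076]
 [-0.99449343 -0.01813515 -0.10321785]
 [ 0.1033578  -0.00695465 -0.99461993]] [-0.0355863   0.47100925  1.35824184]
```

View pics/scene0.png

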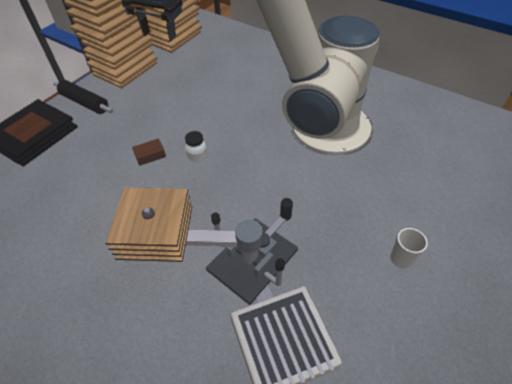

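View pics/top0.png

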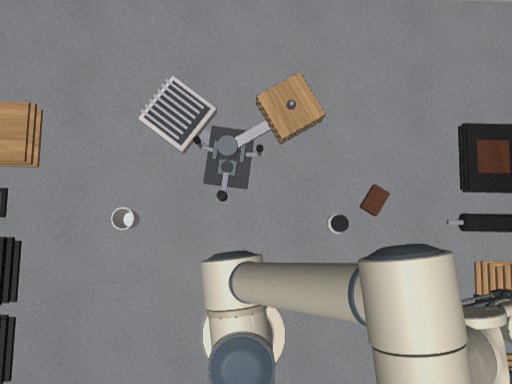

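The top view shows the grip at about (222,196), the hub at (228,145), the dryer centre at about (178,113) and the stack centre at about (291,107). The jar is at (339,223), the cup at (122,218) and the block at (375,200). In the scene view the grip is at about (287,205).

```bash
cat > h.py <<'E'
import numpy as np,cv2
def ray(s,p,z):
    R,t,K=s["R"],s["t"],s["K"]; c=-R.T@t; d=R.T@np.linalg.solve(K,[p[0],p[1],1.]); return c+d*(z-c[2])/d[2]
def proj(s,X):
    v=s["K"]@(s["R"]@np.array(X)+s["t"]); return v[:2]/v[2]
def wood(s,roi=None):
    # top face of stack: wood colour, minAreaRect in top view
    hsv=cv2.cvtColor(s["image"],cv2.COLOR_RGB2HSV)
    m=cv2.inRange(hsv,(8,70,110),(25,255,255)); m[:, :230]=0; m[:,400:]=0; m[200:]=0
    m=cv2.morphologyEx(m,cv2.MORPH_OPEN,np.ones((3,3)))
    c=max(cv2.findContours(m,0,2)[0],key=cv2.contourArea); return c
E
python3 - <<'E'
from h import *
T=dict(np.load("top0.npz"));S=dict(np.load("scene0.npz"))
def blob(s,lo,hi,x0,x1,y0,y1):
    hsv=cv2.cvtColor(s["image"],cv2.COLOR_RGB2HSV); m=np.zeros(hsv.shape[:2],np.uint8)
    m[y0:y1,x0:x1]=cv2.inRange(hsv,lo,hi)[y0:y1,x0:x1]
    return max(cv2.findContours(m,0,2)[0],key=cv2.contourArea)
def rep(n,c,s,z):
    q=cv2.boxPoints(cv2.minAreaRect(c)); P=np.array([ray(s,p,z)[:2] for p in q]); d=P[1]-P[0];e=P[2]-P[1]
    print(n,"ctr",P.mean(0).round(3),"sides",np.linalg.norm(d).round(3),np.linalg.norm(e).round(3),"ang",np.arctan2(d[1],d[0]).round(3),"px",np.mean(q,0).round(1)); return P.mean(0)
g=rep("grip top",blob(T,(0,0,0),(180,255,45),210,236,186,206),T,.113)
rep("grip scene",blob(S,(0,0,0),(180,255,45),275,300,195,225),S,.09)
d=rep("dryer",blob(T,(0,0,135),(180,60,255),132,222,70,156),T,.05)
rep("plate",blob(T,(0,0,0),(180,255,85),202,256,122,192),T,.02)
w=rep("stack",wood(T),T,.21)
hub=blob(T,(0,0,95),(180,60,150),214,242,132,158); rep("hubcirc z.2",hub,T,.2)
c=cv2.resize(T["image"][60:220,120:340],None,fx=3.6,fy=3.6,interpolation=cv2.INTER_CUBIC);cv2.imwrite("pics/c1.png",c[:,:,::-1])
E
```

```text
grip top ctr [0.441 0.068] sides 0.025 0.012 ang -0.67 px [224.  197.3]
grip scene ctr [0.458 0.081] sides 0.053 0.026 ang -2.693 px [285.5 210.6]
dryer ctr [0.738 0.25 ] sides 0.192 0.226 ang -0.596 px [173.2 110.1]
plate ctr [0.572 0.063] sides 0.168 0.151 ang -0.101 px [228.3 161.5]
stack ctr [ 0.712 -0.128] sides 0.154 0.155 ang -1.003 px [290.4 104.9]
hubcirc z.2 ctr [0.589 0.056] sides 0.088 0.062 ang -1.424 px [227.5 145.1]
```

View pics/c1.png

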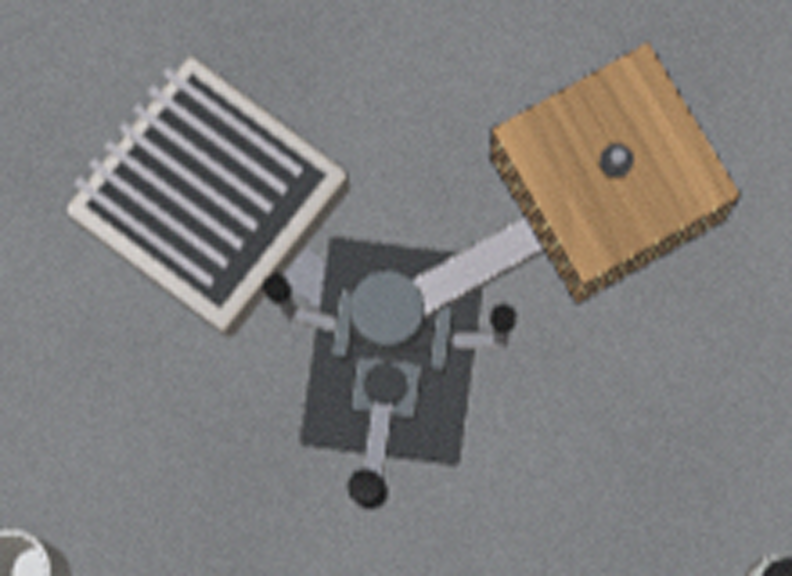

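The crop shows the rim of the dryer top at (191,58), (347,175), (225,325), (70,205). The plate corners are at (330,238), (484,258), (459,465), (302,443), the hub at (387,307), the pivot cap at (385,385) and the grip at (368,487).

```bash
python3 - <<'E'
from h import *
T=dict(np.load("top0.npz"));S=dict(np.load("scene0.npz"))
f=lambda p:(np.array(p)/3.6+[120-.36,60-.36])
D=np.array([ray(T,f(p),.05)[:2] for p in [(191,58),(347,175),(225,325),(70,205)]])
P=np.array([ray(T,f(p),.02)[:2] for p in [(330,238),(484,258),(459,465),(302,443)]])
print("dryer sides",np.linalg.norm(D-np.roll(D,1,0),axis=1).round(3),D.mean(0)); 
print("plate sides",np.linalg.norm(P-np.roll(P,1,0),axis=1).round(3),P.mean(0))
bx=(P[0]+P[1]-P[2]-P[3]); yb=np.arctan2(bx[1],bx[0]); dd=D[0]+D[3]-D[1]-D[2]; e=D[0]+D[1]-D[2]-D[3]
print("base yaw",yb,"dryer yaw cands",np.arctan2(dd[1],dd[0]),np.arctan2(e[1],e[0]))
for z in(.16,.2,.23):
  print("hub",z,ray(T,f((387,307)),z))
g=ray(T,f((368,487)),.113);pv=[ray(T,f((385,385)),z) for z in(.05,.09,.113)]
print("grip",g,"pivot",pv)
for nm,X in(("grip",g),): print(proj(S,X),proj(S,[X[0],X[1],.048]))
yd=np.arctan2(dd[1],dd[0])
k=ray(T,f((617,160)),.23);print("knob",k)
ax=D.mean(0)-.22*np.array([np.cos(yd),np.sin(yd)]);print("axis from dryer",ax)
st=np.array([ray(T,f(p),.21)[:2] for p in [(492,131),(648,45),(738,198),(579,300)]])
print("stack",st.mean(0),np.linalg.norm(st-np.roll(st,1,0),axis=1))
u=st[1]+st[2]-st[0]-st[3];print("stack edge yaw",np.arctan2(u[1],u[0]))
E
```

```text
dryer sides [0.179 0.185 0.18  0.184] [0.7289655  0.23523033]
plate sides [0.197 0.147 0.199 0.148] [0.58681679 0.06087897]
base yaw -0.1025388710693859 dryer yaw cands 0.9328638253042275 -0.6424135403318779
hub 0.16 [0.59770574 0.05958511 0.16      ]
hub 0.2 [0.58902547 0.05709526 0.2       ]
hub 0.23 [0.58251528 0.05522787 0.23      ]
grip [0.44845226 0.07517364 0.113     ] pivot [array([0.54868102, 0.06650828, 0.05      ]), array([0.54216084, 0.06401618, 0.09      ]), array([0.53841173, 0.06258322, 0.113     ])]
[286.10138397 201.76760965] [284.81232007 216.17780548]
knob [ 0.70718214 -0.1280157   0.23      ]
axis from dryer [0.59794762 0.058498  ]
stack [ 0.70694142 -0.12774129] [0.1584819  0.14928237 0.14900527 0.15680372]
stack edge yaw -1.00470833797278
```

The numbers agree with the sizes given. The axis is at about (0.598, 0.059), base yaw is about -0.10, the dryer is at +1.035 and the boom at -0.92 relative to the base. The boom must swing about +1.95 rad. I'll move above the grip with the jaws along base y.

>>> jog_arm --targets '[{"az": 6.4}, {"az": 6.4, "dx": -0.02}, {"az": 6.2, "dx": -0.035, "dy": -0.01}, {"dx": -0.038, "dy": -0.0125}, {"dx": -0.038, "dy": -0.0125}]'

```text
invalid input at $.targets[0]: expected keys ax, ay, az, dx, dy, dz, grip
```

>>> jog_arm --targets '[{"dx": -0.038, "dy": -0.0125}, {"dx": -0.038, "dy": -0.0125}, {"dx": -0.038, "dy": -0.0125}, {"dx": -0.038, "dy": -0.0125}, {"dx": -0.038, "dy": -0.0125}]'

```text
invalid input at $.targets[0]: expected keys ax, ay, az, dx, dy, dz, grip
```

>>> jog_arm --targets '[{"dx": -0.038, "dy": -0.0125}, {"dx": -0.038, "dy": -0.0125}, {"dx": -0.038, "dy": -0.0125}, {"dx": -0.038, "dy": -0.0125}, {"dx": -0.038, "dy": -0.0125}]'

```text
invalid input at $.targets[0]: expected keys ax, ay, az, dx, dy, dz, grip
```

All keys are required.

>>> jog_arm --targets '[{"ax": 0, "ay": 0, "az": 6.4, "dx": 0, "dy": 0, "dz": 0, "grip": 1}, {"ax": 0, "ay": 0, "az": 6.4, "dx": -0.02, "dy": 0, "dz": 0, "grip": 1}, {"ax": 0, "ay": 0, "az": 6.2, "dx": -0.035, "dy": -0.01, "dz": 0, "grip": 1}, {"ax": 0, "ay": 0, "az": 0, "dx": -0.038, "dy": -0.0125, "dz": 0, "grip": 1}, {"ax": 0, "ay": 0, "az": 0, "dx": -0.038, "dy": -0.0125, "dz": 0, "grip": 1}]'

```text
t: 0.52
ee_pos: [0.181, -0.4819, 0.1894]
orientation: [-0.662, 0.749, 0.001, -0.0]
force: [1.3, 0.1, -0.1]
finger_gap: 1.0
```

>>> jog_arm --targets '[{"ax": 0, "ay": 0, "az": 0, "dx": -0.038, "dy": -0.0125, "dz": 0, "grip": 1}, {"ax": 0, "ay": 0, "az": 0, "dx": -0.038, "dy": -0.0125, "dz": 0, "grip": 1}, {"ax": 0, "ay": 0, "az": 0, "dx": -0.038, "dy": -0.0125, "dz": 0, "grip": 1}, {"ax": 0, "ay": 0, "az": 0, "dx": -0.038, "dy": -0.0125, "dz": 0, "grip": 1}, {"ax": 0, "ay": 0, "az": 0, "dx": -0.038, "dy": -0.0125, "dz": 0, "grip": 1}]'

```text
t: 0.93
ee_pos: [0.2672, -0.2921, 0.1885]
orientation: [-0.661, 0.751, 0.002, 0.0]
force: [0.5, -0.5, -0.2]
finger_gap: 0.998
```

>>> jog_arm --targets '[{"ax": 0, "ay": 0, "az": -1.4, "dx": -0.039, "dy": -0.0135, "dz": 0, "grip": 1}, {"ax": 0, "ay": 0, "az": 0, "dx": -0.039, "dy": -0.0135, "dz": 0, "grip": 1}, {"ax": 0, "ay": 0, "az": 0, "dx": -0.039, "dy": -0.0135, "dz": 0, "grip": 1}, {"ax": 0, "ay": 0, "az": 0, "dx": -0.039, "dy": -0.0135, "dz": 0, "grip": 1}, {"ax": 0, "ay": 0, "az": 0, "dx": -0.039, "dy": -0.0135, "dz": 0, "grip": 1}]'

```text
t: 1.35
ee_pos: [0.3523, -0.1046, 0.1889]
orientation: [-0.669, 0.743, 0.001, 0.001]
force: [0.8, -0.8, 0.7]
finger_gap: 1.001
```

>>> jog_arm --targets '[{"ax": 0, "ay": 0, "az": 0, "dx": -0.039, "dy": -0.0135, "dz": 0, "grip": 1}, {"ax": 0, "ay": 0, "az": 0, "dx": -0.039, "dy": -0.0135, "dz": 0, "grip": 1}, {"ax": 0, "ay": 0, "az": 0, "dx": -0.039, "dy": -0.0135, "dz": 0, "grip": 1}, {"ax": 0, "ay": 0, "az": 0, "dx": -0.039, "dy": -0.0135, "dz": 0, "grip": 1}, {"ax": 0, "ay": 0, "az": 0, "dx": -0.02, "dy": -0.005, "dz": 0, "grip": 1}]'

```text
t: 1.77
ee_pos: [0.4286, 0.0695, 0.1896]
orientation: [-0.67, 0.743, 0.001, 0.001]
force: [-0.4, 0.2, -0.3]
finger_gap: 1.001
```

>>> jog_arm --targets '[{"ax": 0, "ay": 0, "az": 0, "dx": -0.008, "dy": -0.0195, "dz": 0.0, "grip": 1}, {"ax": 0, "ay": 0, "az": 0, "dx": 0, "dy": 0, "dz": 0.02, "grip": 1}, {"ax": 0, "ay": 0, "az": 0, "dx": 0, "dy": 0, "dz": 0.02, "grip": 1}, {"ax": 0, "ay": 0, "az": 0, "dx": 0, "dy": 0, "dz": 0.015, "grip": 1}, {"ax": 0, "ay": 0, "az": 0, "dx": 0, "dy": 0, "dz": 0, "grip": 1}]'

```text
t: 2.18
ee_pos: [0.4518, 0.0829, 0.1327]
orientation: [-0.673, 0.74, 0.0, 0.002]
force: [-0.7, -0.4, -0.2]
finger_gap: 1.001
```

```bash
python3 - <<'E'
from rig import r
from h import *
print(r.read_state()["ee_pos"])
I=[]
for n in("scene","top"):
    s=r.snapshot(n); x,y=((200,150) if n=="scene" else (140,60)); I.append(cv2.resize(s["image"][y:y+150,x:x+130],None,fx=3,fy=3,interpolation=2))
cv2.imwrite("pics/c2.png",np.hstack(I)[:,:,::-1])
E
```

```text
[0.4518305  0.08293852 0.13274252]
```

View pics/c2.png

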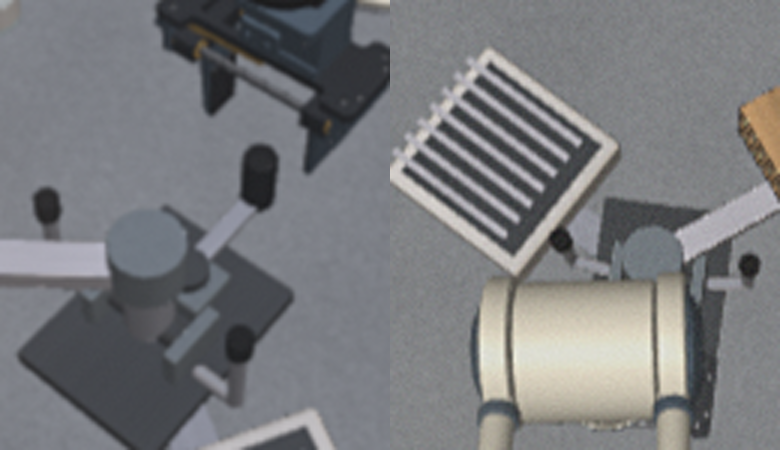

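In the scene crop, the open fingers straddle the black grip (260,165 px in the crop). The top view shows the stack clear of the arm. I'll correct by 7 mm, descend and close.

>>> jog_arm --targets '[{"ax": 0, "ay": 0, "az": 0, "dx": 0.0075, "dy": 0.002, "dz": 0.01, "grip": 1}, {"ax": 0, "ay": 0, "az": 0, "dx": 0, "dy": 0, "dz": 0.025, "grip": 1}, {"ax": 0, "ay": 0, "az": 0, "dx": 0, "dy": 0, "dz": 0.018, "grip": 1}, {"ax": 0, "ay": 0, "az": 0, "dx": 0, "dy": 0, "dz": 0, "grip": 1}]'

```text
t: 2.62
ee_pos: [0.454, 0.075, 0.0853]
orientation: [-0.673, 0.74, -0.003, 0.007]
force: [-1.3, 0.1, -0.5]
finger_gap: 1.002
```

>>> jog_arm --targets '[{"ax": 0, "ay": 0, "az": 0, "dx": 0, "dy": 0.005, "dz": 0.004, "grip": 1}, {"ax": 0, "ay": 0, "az": 0, "dx": 0, "dy": 0, "dz": 0, "grip": 0}, {"ax": 0, "ay": 0, "az": 0, "dx": 0, "dy": 0, "dz": 0, "grip": -0.35}, {"ax": 0, "ay": 0, "az": 0, "dx": 0, "dy": 0, "dz": 0, "grip": -0.6}, {"ax": 0, "ay": 0, "az": 0, "dx": 0, "dy": 0, "dz": 0, "grip": -0.6}]'

```text
t: 3.03
ee_pos: [0.4507, 0.0754, 0.0856]
orientation: [-0.672, 0.74, -0.005, 0.008]
force: [-0.0, 0.8, -0.1]
finger_gap: 0.737
```

```bash
cat > m.py <<'E'
from rig import r
from h import *
A=np.array([.598,.0585]); YB=-.1025
def boom():
    s=r.snapshot("top"); st=r.read_state()
    q=cv2.findContours
    hsv=cv2.cvtColor(s["image"],cv2.COLOR_RGB2HSV)
    m=cv2.inRange(hsv,(8,70,90),(25,255,255)); m[:,:60]=0; m[:,350:]=0; m[200:]=0
    m=cv2.morphologyEx(m,cv2.MORPH_OPEN,np.ones((3,3)))
    c=max(cv2.findContours(m,0,2)[0],key=cv2.contourArea); p=cv2.minAreaRect(c)
    X=ray(s,p[0],.21)[:2]-A; X2=ray(s,p[0],.2)[:2]
    th=np.arctan2(X[1],X[0])-YB
    # tiller from TCP about pivot
    g=st["ee_pos"][:2]-np.array([.5487,.0665]); til=-(np.arctan2(g[1],g[0])-(np.pi+YB)); til=(til+np.pi)%(2*np.pi)-np.pi
    return st["t"],th,np.linalg.norm(X),cv2.contourArea(c),til,np.linalg.norm(g),st["ee_pos"],st["finger_gap"],s
if __name__=="__main__":
    import sys,os
    b=boom(); om=0
    if os.path.exists("last.txt"):
        l=np.loadtxt("last.txt"); om=(b[1]-l[1])/max(b[0]-l[0],1e-6)
    np.savetxt("last.txt",[b[0],b[1]])
    print(f"t {b[0]:.2f} boom {b[1]:.3f} mean om {om:.3f} rad {b[2]:.3f} area {b[3]:.0f} tiller {b[4]:.3f} r {b[5]:.3f} ee {b[6].round(4)} gap {b[7]:.3f}")
E
python3 m.py
```

```text
t 3.08 boom -0.936 mean om 0.000 rad 0.215 area 2498 tiller -0.012 r 0.098 ee [0.4508 0.0754 0.0856] gap 0.697
```

>>> jog_arm --targets '[{"ax": 0, "ay": 0, "az": 0, "dx": 0, "dy": 0, "dz": 0, "grip": -1}, {"ax": 0, "ay": 0, "az": 0, "dx": 0, "dy": 0, "dz": 0, "grip": -1}, {"ax": 0, "ay": 0, "az": 0, "dx": 0, "dy": 0, "dz": 0, "grip": -1}, {"ax": 0, "ay": 0, "az": 0, "dx": 0, "dy": 0, "dz": 0, "grip": -1}, {"ax": 0, "ay": 0, "az": 0, "dx": 0, "dy": 0, "dz": 0, "grip": -1}]'

```text
t: 3.5
ee_pos: [0.4513, 0.0756, 0.0865]
orientation: [-0.672, 0.74, -0.005, 0.009]
force: [-1.4, -1.6, 1.7]
finger_gap: 0.333
```

Gripped (opening 0.333, about 30 mm). I'm now leaning the tiller to about +0.2 rad, which is 20 mm along tool -x.

>>> jog_arm --targets '[{"ax": 0, "ay": 0, "az": 0, "dx": -0.01, "dy": 0, "dz": 0, "grip": -1}, {"ax": 0, "ay": 0, "az": 0, "dx": -0.01, "dy": -0.002, "dz": 0, "grip": -1}, {"ax": 0, "ay": 0, "az": 0, "dx": 0, "dy": 0, "dz": 0, "grip": -1}, {"ax": 0, "ay": 0, "az": 0, "dx": 0, "dy": 0, "dz": 0, "grip": -1}, {"ax": 0, "ay": 0, "az": 0, "dx": 0, "dy": 0, "dz": 0, "grip": -1}]'

```text
t: 3.92
ee_pos: [0.4534, 0.0939, 0.0862]
orientation: [-0.672, 0.74, -0.005, 0.007]
force: [-0.2, 1.3, 2.8]
finger_gap: 0.334
```

```bash
python3 m.py
```

```text
t 3.97 boom -0.919 mean om 0.018 rad 0.215 area 2484 tiller 0.177 r 0.099 ee [0.4534 0.0939 0.0862] gap 0.336
```

>>> jog_arm --targets '[{"ax": 0, "ay": 0, "az": 0, "dx": -0.002, "dy": 0, "dz": 0, "grip": -1}, {"ax": 0, "ay": 0, "az": 0, "dx": 0, "dy": 0, "dz": 0, "grip": -1}, {"ax": 0, "ay": 0, "az": 0, "dx": 0, "dy": 0, "dz": 0, "grip": -1}, {"ax": 0, "ay": 0, "az": 0, "dx": 0, "dy": 0, "dz": 0, "grip": -1}, {"ax": 0, "ay": 0, "az": 0, "dx": 0, "dy": 0, "dz": 0, "grip": -1}]'

```text
t: 4.38
ee_pos: [0.4538, 0.0951, 0.0862]
orientation: [-0.672, 0.741, -0.005, 0.007]
force: [0.6, 0.4, 0.6]
finger_gap: 0.333
```

>>> jog_arm --targets '[{"ax": 0, "ay": 0, "az": 0, "dx": 0, "dy": 0, "dz": 0, "grip": -1}, {"ax": 0, "ay": 0, "az": 0, "dx": 0, "dy": 0, "dz": 0, "grip": -1}, {"ax": 0, "ay": 0, "az": 0, "dx": 0, "dy": 0, "dz": 0, "grip": -1}, {"ax": 0, "ay": 0, "az": 0, "dx": 0, "dy": 0, "dz": 0, "grip": -1}, {"ax": 0, "ay": 0, "az": 0, "dx": 0, "dy": 0, "dz": 0, "grip": -1}]'

```text
t: 4.8
ee_pos: [0.4538, 0.0951, 0.0862]
orientation: [-0.672, 0.741, -0.005, 0.007]
force: [0.2, 0.8, -0.3]
finger_gap: 0.337
```

```bash
python3 m.py
```

```text
t 4.85 boom -0.825 mean om 0.107 rad 0.212 area 2598 tiller 0.190 r 0.099 ee [0.4538 0.0951 0.0862] gap 0.335
```

>>> jog_arm --targets '[{"ax": 0, "ay": 0, "az": 0, "dx": 0, "dy": 0, "dz": 0, "grip": -1}, {"ax": 0, "ay": 0, "az": 0, "dx": 0, "dy": 0, "dz": 0, "grip": -1}, {"ax": 0, "ay": 0, "az": 0, "dx": 0, "dy": 0, "dz": 0, "grip": -1}, {"ax": 0, "ay": 0, "az": 0, "dx": 0, "dy": 0, "dz": 0, "grip": -1}, {"ax": 0, "ay": 0, "az": 0, "dx": 0, "dy": 0, "dz": 0, "grip": -1}]'

```text
t: 5.27
ee_pos: [0.4538, 0.0951, 0.0862]
orientation: [-0.672, 0.741, -0.005, 0.007]
force: [0.7, 0.8, 0.5]
finger_gap: 0.332
```

>>> jog_arm --targets '[{"ax": 0, "ay": 0, "az": 0, "dx": 0, "dy": 0, "dz": 0, "grip": -1}, {"ax": 0, "ay": 0, "az": 0, "dx": 0, "dy": 0, "dz": 0, "grip": -1}, {"ax": 0, "ay": 0, "az": 0, "dx": 0, "dy": 0, "dz": 0, "grip": -1}]'

```text
t: 5.52
ee_pos: [0.4538, 0.0951, 0.0862]
orientation: [-0.672, 0.741, -0.005, 0.007]
force: [-1.2, -0.1, 0.5]
finger_gap: 0.331
```

```bash
python3 m.py
```

```text
t 5.57 boom -0.644 mean om 0.253 rad 0.211 area 2650 tiller 0.190 r 0.099 ee [0.4538 0.0951 0.0862] gap 0.336
```

>>> jog_arm --targets '[{"ax": 0, "ay": 0, "az": 0, "dx": 0, "dy": 0, "dz": 0, "grip": -1}, {"ax": 0, "ay": 0, "az": 0, "dx": 0, "dy": 0, "dz": 0, "grip": -1}, {"ax": 0, "ay": 0, "az": 0, "dx": 0, "dy": 0, "dz": 0, "grip": -1}, {"ax": 0, "ay": 0, "az": 0, "dx": 0, "dy": 0, "dz": 0, "grip": -1}, {"ax": 0, "ay": 0, "az": 0, "dx": 0, "dy": 0, "dz": 0, "grip": -1}]'

```text
t: 5.98
ee_pos: [0.4537, 0.0951, 0.0862]
orientation: [-0.672, 0.741, -0.005, 0.007]
force: [-0.1, 0.7, -0.3]
finger_gap: 0.33
```

>>> jog_arm --targets '[{"ax": 0, "ay": 0, "az": 0, "dx": 0, "dy": 0, "dz": 0, "grip": -1}, {"ax": 0, "ay": 0, "az": 0, "dx": 0, "dy": 0, "dz": 0, "grip": -1}, {"ax": 0, "ay": 0, "az": 0, "dx": 0, "dy": 0, "dz": 0, "grip": -1}, {"ax": 0, "ay": 0, "az": 0, "dx": 0.01, "dy": 0.002, "dz": 0, "grip": -1}, {"ax": 0, "ay": 0, "az": 0, "dx": 0.01, "dy": 0, "dz": 0, "grip": -1}]'

```text
t: 6.4
ee_pos: [0.4487, 0.0773, 0.0861]
orientation: [-0.672, 0.74, -0.004, 0.007]
force: [-7.2, 12.0, 9.2]
finger_gap: 0.335
```

```bash
python3 m.py
```

```text
t 6.45 boom -0.287 mean om 0.404 rad 0.210 area 2670 tiller -0.009 r 0.100 ee [0.4488 0.0759 0.0861] gap 0.332
```

>>> jog_arm --targets '[{"ax": 0, "ay": 0, "az": 0, "dx": 0, "dy": 0, "dz": 0, "grip": -1}, {"ax": 0, "ay": 0, "az": 0, "dx": 0, "dy": 0, "dz": 0, "grip": -1}, {"ax": 0, "ay": 0, "az": 0, "dx": 0, "dy": 0, "dz": 0, "grip": -1}, {"ax": 0, "ay": 0, "az": 0, "dx": 0, "dy": 0, "dz": 0, "grip": -1}, {"ax": 0, "ay": 0, "az": 0, "dx": 0, "dy": 0, "dz": 0, "grip": -1}]'

```text
t: 6.87
ee_pos: [0.4487, 0.0758, 0.0862]
orientation: [-0.673, 0.74, -0.004, 0.008]
force: [0.7, 2.2, 0.1]
finger_gap: 0.335
```

```bash
python3 m.py
```

```text
t 6.92 boom -0.073 mean om 0.457 rad 0.209 area 2674 tiller -0.009 r 0.100 ee [0.4488 0.0758 0.0862] gap 0.333
```

>>> jog_arm --targets '[{"ax": 0, "ay": 0, "az": 0, "dx": 0, "dy": 0, "dz": 0, "grip": -1}, {"ax": 0, "ay": 0, "az": 0, "dx": 0, "dy": 0, "dz": 0, "grip": -1}, {"ax": 0, "ay": 0, "az": 0, "dx": 0, "dy": 0, "dz": 0, "grip": -1}, {"ax": 0, "ay": 0, "az": 0, "dx": 0, "dy": 0, "dz": 0, "grip": -1}, {"ax": 0, "ay": 0, "az": 0, "dx": 0, "dy": 0, "dz": 0, "grip": -1}]'

```text
t: 7.33
ee_pos: [0.4487, 0.0758, 0.0862]
orientation: [-0.673, 0.74, -0.004, 0.008]
force: [1.9, 2.6, 0.3]
finger_gap: 0.333
```

>>> jog_arm --targets '[{"ax": 0, "ay": 0, "az": 0, "dx": 0, "dy": 0, "dz": 0, "grip": -1}, {"ax": 0, "ay": 0, "az": 0, "dx": 0, "dy": 0, "dz": 0, "grip": -1}, {"ax": 0, "ay": 0, "az": 0, "dx": 0, "dy": 0, "dz": 0, "grip": -1}]'

```text
t: 7.58
ee_pos: [0.4487, 0.0758, 0.0862]
orientation: [-0.673, 0.74, -0.004, 0.008]
force: [-0.5, 2.0, 0.3]
finger_gap: 0.329
```

```bash
python3 m.py
```

```text
t 7.63 boom 0.195 mean om 0.375 rad 0.209 area 2698 tiller -0.010 r 0.100 ee [0.4487 0.0758 0.0862] gap 0.334
```

>>> jog_arm --targets '[{"ax": 0, "ay": 0, "az": 0, "dx": -0.007, "dy": 0, "dz": 0, "grip": -1}, {"ax": 0, "ay": 0, "az": 0, "dx": 0, "dy": 0, "dz": 0, "grip": -1}, {"ax": 0, "ay": 0, "az": 0, "dx": 0, "dy": 0, "dz": 0, "grip": -1}, {"ax": 0, "ay": 0, "az": 0, "dx": 0, "dy": 0, "dz": 0, "grip": -1}, {"ax": 0, "ay": 0, "az": 0, "dx": 0, "dy": 0, "dz": 0, "grip": -1}]'

```text
t: 8.05
ee_pos: [0.4491, 0.0821, 0.0861]
orientation: [-0.672, 0.74, -0.004, 0.007]
force: [0.2, 2.2, 0.2]
finger_gap: 0.337
```

```bash
python3 m.py
```

```text
t 8.10 boom 0.344 mean om 0.318 rad 0.209 area 2698 tiller 0.052 r 0.101 ee [0.449  0.082  0.0861] gap 0.333
```

>>> jog_arm --targets '[{"ax": 0, "ay": 0, "az": 0, "dx": 0, "dy": 0, "dz": 0, "grip": -1}, {"ax": 0, "ay": 0, "az": 0, "dx": 0, "dy": 0, "dz": 0, "grip": -1}, {"ax": 0, "ay": 0, "az": 0, "dx": 0, "dy": 0, "dz": 0, "grip": -1}, {"ax": 0, "ay": 0, "az": 0, "dx": 0, "dy": 0, "dz": 0, "grip": -1}, {"ax": 0, "ay": 0, "az": 0, "dx": 0, "dy": 0, "dz": 0, "grip": -1}]'

```text
t: 8.52
ee_pos: [0.449, 0.082, 0.0861]
orientation: [-0.672, 0.74, -0.004, 0.007]
force: [1.0, 2.2, 0.1]
finger_gap: 0.331
```

>>> jog_arm --targets '[{"ax": 0, "ay": 0, "az": 0, "dx": 0, "dy": 0, "dz": 0, "grip": -1}, {"ax": 0, "ay": 0, "az": 0, "dx": 0, "dy": 0, "dz": 0, "grip": -1}, {"ax": 0, "ay": 0, "az": 0, "dx": 0, "dy": 0, "dz": 0, "grip": -1}]'

```text
t: 8.77
ee_pos: [0.4491, 0.082, 0.0861]
orientation: [-0.672, 0.74, -0.004, 0.007]
force: [0.2, 1.3, 0.0]
finger_gap: 0.333
```

```bash
python3 m.py
```

```text
t 8.82 boom 0.571 mean om 0.317 rad 0.210 area 2688 tiller 0.052 r 0.101 ee [0.449  0.082  0.0861] gap 0.333
```

>>> jog_arm --targets '[{"ax": 0, "ay": 0, "az": 0, "dx": 0, "dy": 0, "dz": 0, "grip": -1}, {"ax": 0, "ay": 0, "az": 0, "dx": 0, "dy": 0, "dz": 0, "grip": -1}, {"ax": 0, "ay": 0, "az": 0, "dx": 0.0055, "dy": 0, "dz": 0, "grip": -1}, {"ax": 0, "ay": 0, "az": 0, "dx": 0, "dy": 0, "dz": 0, "grip": -1}, {"ax": 0, "ay": 0, "az": 0, "dx": 0, "dy": 0, "dz": 0, "grip": -1}]'

```text
t: 9.23
ee_pos: [0.4481, 0.077, 0.0861]
orientation: [-0.673, 0.74, -0.003, 0.007]
force: [0.2, 5.7, -0.3]
finger_gap: 0.331
```

>>> jog_arm --targets '[{"ax": 0, "ay": 0, "az": 0, "dx": 0, "dy": 0, "dz": 0, "grip": -1}, {"ax": 0, "ay": 0, "az": 0, "dx": 0, "dy": 0, "dz": 0, "grip": -1}, {"ax": 0, "ay": 0, "az": 0, "dx": 0, "dy": 0, "dz": 0, "grip": -1}, {"ax": 0, "ay": 0, "az": 0, "dx": 0, "dy": 0, "dz": 0, "grip": -1}, {"ax": 0, "ay": 0, "az": 0, "dx": 0, "dy": 0, "dz": 0, "grip": -1}]'

```text
t: 9.65
ee_pos: [0.4481, 0.0771, 0.0861]
orientation: [-0.673, 0.74, -0.003, 0.007]
force: [-0.4, 2.4, 1.1]
finger_gap: 0.334
```

```bash
python3 m.py
```

```text
t 9.70 boom 0.826 mean om 0.288 rad 0.211 area 2734 tiller 0.002 r 0.101 ee [0.4481 0.0771 0.0861] gap 0.330
```

>>> jog_arm --targets '[{"ax": 0, "ay": 0, "az": 0, "dx": 0.004, "dy": 0, "dz": 0, "grip": -1}, {"ax": 0, "ay": 0, "az": 0, "dx": 0, "dy": 0, "dz": 0, "grip": -1}, {"ax": 0, "ay": 0, "az": 0, "dx": 0, "dy": 0, "dz": 0, "grip": -1}, {"ax": 0, "ay": 0, "az": 0, "dx": 0, "dy": 0, "dz": 0, "grip": -1}, {"ax": 0, "ay": 0, "az": 0, "dx": 0, "dy": 0, "dz": 0, "grip": -1}]'

```text
t: 10.12
ee_pos: [0.4474, 0.0738, 0.0861]
orientation: [-0.673, 0.74, -0.003, 0.007]
force: [-0.4, 1.4, 0.9]
finger_gap: 0.334
```

```bash
python3 m.py
```

```text
t 10.17 boom 0.934 mean om 0.233 rad 0.212 area 2744 tiller -0.030 r 0.102 ee [0.4474 0.0739 0.0861] gap 0.336
```

>>> jog_arm --targets '[{"ax": 0, "ay": 0, "az": 0, "dx": 0.005, "dy": 0, "dz": 0, "grip": -1}, {"ax": 0, "ay": 0, "az": 0, "dx": 0, "dy": 0, "dz": 0, "grip": -1}, {"ax": 0, "ay": 0, "az": 0, "dx": 0, "dy": 0, "dz": 0, "grip": -1}, {"ax": 0, "ay": 0, "az": 0, "dx": 0, "dy": 0, "dz": 0, "grip": -1}, {"ax": 0, "ay": 0, "az": 0, "dx": 0, "dy": 0, "dz": 0, "grip": -1}]'

```text
t: 10.58
ee_pos: [0.4463, 0.0695, 0.0861]
orientation: [-0.673, 0.74, -0.002, 0.007]
force: [-0.7, 3.0, 1.6]
finger_gap: 0.333
```

```bash
python3 m.py
```

```text
t 10.63 boom 1.005 mean om 0.152 rad 0.212 area 2734 tiller -0.073 r 0.102 ee [0.4463 0.0695 0.0861] gap 0.334
```

>>> jog_arm --targets '[{"ax": 0, "ay": 0, "az": 0, "dx": 0, "dy": 0, "dz": 0, "grip": -1}, {"ax": 0, "ay": 0, "az": 0, "dx": 0, "dy": 0, "dz": 0, "grip": -1}, {"ax": 0, "ay": 0, "az": 0, "dx": 0, "dy": 0, "dz": 0, "grip": -1}, {"ax": 0, "ay": 0, "az": 0, "dx": 0, "dy": 0, "dz": 0, "grip": -1}, {"ax": 0, "ay": 0, "az": 0, "dx": -0.007, "dy": 0, "dz": 0, "grip": -1}]'

```text
t: 11.05
ee_pos: [0.4465, 0.0756, 0.086]
orientation: [-0.673, 0.74, -0.002, 0.006]
force: [-4.5, -9.3, 2.2]
finger_gap: 0.333
```

>>> jog_arm --targets '[{"ax": 0, "ay": 0, "az": 0, "dx": 0, "dy": 0, "dz": 0, "grip": -1}, {"ax": 0, "ay": 0, "az": 0, "dx": 0, "dy": 0, "dz": 0, "grip": -1}]'

```text
t: 11.22
ee_pos: [0.4462, 0.076, 0.086]
orientation: [-0.673, 0.74, -0.002, 0.006]
force: [-0.2, -3.9, 3.0]
finger_gap: 0.331
```

```bash
python3 m.py
```

```text
t 11.27 boom 1.051 mean om 0.072 rad 0.213 area 2716 tiller -0.011 r 0.103 ee [0.4462 0.0759 0.086 ] gap 0.330
```

>>> jog_arm --targets '[{"ax": 0, "ay": 0, "az": 0, "dx": 0, "dy": 0, "dz": 0, "grip": -1}, {"ax": 0, "ay": 0, "az": 0, "dx": 0, "dy": 0, "dz": 0, "grip": -1}, {"ax": 0, "ay": 0, "az": 0, "dx": 0, "dy": 0, "dz": 0, "grip": -1}, {"ax": 0, "ay": 0, "az": 0, "dx": 0, "dy": 0, "dz": 0, "grip": -1}, {"ax": 0, "ay": 0, "az": 0, "dx": 0, "dy": 0, "dz": 0, "grip": -1}]'

```text
t: 11.68
ee_pos: [0.4462, 0.0759, 0.086]
orientation: [-0.672, 0.74, -0.002, 0.006]
force: [-1.9, 2.7, 3.1]
finger_gap: 0.333
```

```bash
python3 m.py; python3 - <<'E'
from rig import r
from h import *
A=np.array([.598,.0585])
s=r.snapshot("top");c=s["image"][40:220,100:320];cv2.imwrite("pics/c3.png",cv2.resize(c,None,fx=3.6,fy=3.3,interpolation=2)[:,:,::-1])
hsv=cv2.cvtColor(s["image"],cv2.COLOR_RGB2HSV)
m=cv2.inRange(hsv,(8,70,90),(25,255,255)); m[:,:60]=0; m[:,350:]=0; m[200:]=0
q=cv2.boxPoints(cv2.minAreaRect(max(cv2.findContours(m,0,2)[0],key=cv2.contourArea)))
P=np.array([ray(s,p,.21)[:2] for p in q]);d=P[1]-P[0];print(P.round(3),"edge yaw mod pi/2",np.arctan2(d[1],d[0])%(np.pi/2))
E
```

```text
t 11.73 boom 1.056 mean om 0.012 rad 0.213 area 2695 tiller -0.011 r 0.103 ee [0.4462 0.0759 0.086 ] gap 0.330
[[0.71  0.344]
 [0.837 0.255]
 [0.732 0.119]
 [0.607 0.209]] edge yaw mod pi/2 0.9554289858396836
```

View pics/c3.png

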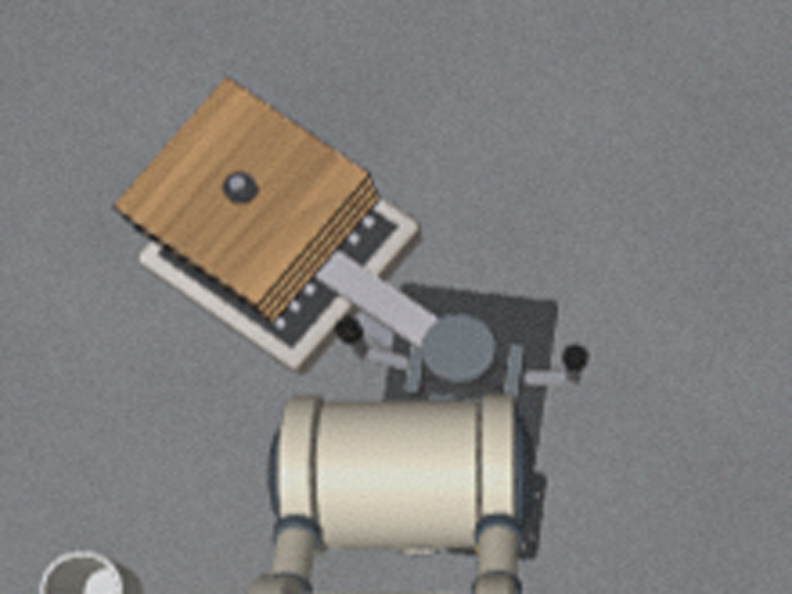

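The picture shows the stack over the dryer, displaced outward only by camera parallax. The edge yaw is 0.955 against 0.933 for the dryer, and the boom is at rest. I'll release and lift.

>>> jog_arm --targets '[{"ax": 0, "ay": 0, "az": 0, "dx": 0, "dy": 0, "dz": 0, "grip": -0.2}, {"ax": 0, "ay": 0, "az": 0, "dx": 0, "dy": 0, "dz": 0, "grip": 0.3}, {"ax": 0, "ay": 0, "az": 0, "dx": 0, "dy": 0, "dz": 0, "grip": 1}, {"ax": 0, "ay": 0, "az": 0, "dx": 0, "dy": 0, "dz": 0, "grip": 1}, {"ax": 0, "ay": 0, "az": 0, "dx": 0, "dy": 0, "dz": 0, "grip": 1}]'

```text
t: 12.2
ee_pos: [0.4471, 0.0753, 0.086]
orientation: [-0.673, 0.74, -0.003, 0.007]
force: [-0.2, -0.1, -0.8]
finger_gap: 0.663
```

>>> jog_arm --targets '[{"ax": 0, "ay": 0, "az": 0, "dx": 0, "dy": 0, "dz": 0, "grip": 1}, {"ax": 0, "ay": 0, "az": 0, "dx": 0, "dy": 0, "dz": 0, "grip": 1}, {"ax": 0, "ay": 0, "az": 0, "dx": 0, "dy": 0, "dz": 0, "grip": 1}, {"ax": 0, "ay": 0, "az": 0, "dx": 0, "dy": 0, "dz": 0, "grip": 1}, {"ax": 0, "ay": 0, "az": 0, "dx": 0, "dy": 0, "dz": 0, "grip": 1}]'

```text
t: 12.62
ee_pos: [0.4472, 0.0752, 0.086]
orientation: [-0.673, 0.74, -0.003, 0.007]
force: [-0.1, 0.1, -0.4]
finger_gap: 0.996
```

```bash
python3 m.py
```

```text
t 12.67 boom 1.056 mean om 0.000 rad 0.213 area 2744 tiller -0.017 r 0.102 ee [0.4472 0.0752 0.086 ] gap 0.996
```

>>> jog_arm --targets '[{"ax": 0, "ay": 0, "az": 0, "dx": 0, "dy": 0, "dz": -0.02, "grip": 1}, {"ax": 0, "ay": 0, "az": 0, "dx": 0, "dy": 0, "dz": -0.03, "grip": 1}, {"ax": 0, "ay": 0, "az": 0, "dx": 0, "dy": 0, "dz": -0.03, "grip": 1}, {"ax": 0, "ay": 0, "az": 0, "dx": 0, "dy": 0.01, "dz": -0.03, "grip": 1}, {"ax": 0, "ay": 0, "az": 0, "dx": 0, "dy": 0.01, "dz": -0.01, "grip": 1}]'

```text
t: 13.08
ee_pos: [0.4243, 0.0763, 0.2079]
orientation: [-0.672, 0.74, -0.0, 0.004]
force: [1.2, 0.5, 1.3]
finger_gap: 0.997
```

>>> jog_arm --targets '[{"ax": 0, "ay": 0, "az": 0, "dx": 0, "dy": 0, "dz": 0, "grip": 1}, {"ax": 0, "ay": 0, "az": 0, "dx": 0, "dy": 0, "dz": 0, "grip": 1}, {"ax": 0, "ay": 0, "az": 0, "dx": 0, "dy": 0, "dz": 0, "grip": 1}, {"ax": 0, "ay": 0, "az": 0, "dx": 0, "dy": 0, "dz": 0, "grip": 1}, {"ax": 0, "ay": 0, "az": 0, "dx": 0, "dy": 0, "dz": 0, "grip": 1}]'

```text
t: 13.5
ee_pos: [0.4245, 0.0764, 0.2081]
orientation: [-0.673, 0.74, -0.001, 0.005]
force: [-0.2, -0.1, 0.2]
finger_gap: 1.001
```

```bash
python3 m.py; python3 - <<'E'
from rig import r
import cv2
cv2.imwrite("pics/end.png",r.snapshot("scene")["image"][:,:,::-1])
E
```

```text
t 13.55 boom 1.056 mean om 0.000 rad 0.213 area 2732 tiller -0.023 r 0.125 ee [0.4244 0.0764 0.208 ] gap 1.007
```

View pics/end.png

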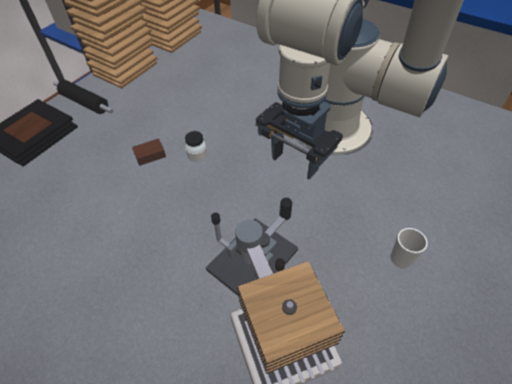

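The stack stands over the dryer (knob at 289,307). The grip is back at (286,207) and clear of the gripper, and the bystanders are in their places. Handing in.

```bash
python3 -c "
from rig import r
print(r.job_done())"
```

```text
the job is handed in; nothing more can be done
None
```

The stack is at rest over the dryer, the tiller is let go, and I handed the job in at about 13.6 s of the 51 s allowed; no verdict is reported.

- **What I did:** I pinched the tiller grip from above and leaned it to about +0.19 rad to start the swing. I let the boom coast, gave it a small push (+0.05) and a light brake (down to about -0.07). Then I set the tiller back near 0, opened the jaws and lifted clear.
- **Boom angle:** it reads 1.056 rad from the base, against 1.035 for the dryer. A check on the stack's edge direction puts it 0.022 rad off. Both are well inside the 0.11 rad limit.
- **Motion:** three readings over the last 1.8 s were identical, so the boom is still. It never passed 1.06 rad in any reading, well short of the buffers.
- **Release:** force on the tool after lifting is about zero and the grip stands free. The jar, cup and block look unmoved in the last picture.
- **Small disagreement:** the camera put the stack 0.209 to 0.215 m from the axis instead of 0.220 m. This is probably because the height I assumed for the stack top was slightly off; it does not change the result.

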